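# Park the saucepan in the railed bay of the warming plate and shut the gate

## Task

Slide the small saucepan along the warming plate, without lifting or tipping it, from the heating rings until it stands centred on the ring in the railed bay. Then swing the gate bar closed behind it until the bar rests fully home in its catch, and let go of everything, leaving the flask and bottle beside the plate where they are.

Things in the scene. Friction and masses are not known exactly. Their poses are not given: they have to be found in the camera images.
- plate: White low warming plate fixed on the bench, 220 (x) x 460 (y) x 50 mm high, flat top. Origin: centre of its underside; z up; its +y runs along its length towards the railed bay; its front with two black knobs faces -x. A dark double heating ring (outer radius 85 mm) is marked 105 mm towards -y from its middle.
- bay_mark (a point): Centre of the single dark ring (radius 57 mm) in the railed bay, on the plate's top, 135 mm along the plate's +y. Axes as the plate's. Steel rails 18 mm high stand round it: inner faces 66 mm from the centre at front and back, 71 mm at the +y end. The bay's -y side is the entrance, about 128 mm wide between the catch (front) and the gate's hinge (back).
- pot_mid (a point): Small open steel saucepan, 100 mm across, 80 mm high, walls 3 mm, 0.5 kg (varies), standing loose on the plate's heating rings. The point is on its axis, half-way up (40 mm above its underside). Its -x axis points along its handle, z up.
- pot_grip (a point): Point to grip on the saucepan's straight black handle: 98 mm from the pot's axis, 68 mm above the pot's underside. The handle is a level bar 20 mm wide and 14 mm thick, from 70 to 155 mm off the pot's axis (a thinner neck joins it to the pot). Axes as the pot's: the handle runs along x.
- gate (a joint): Steel gate bar, swings level about a vertical hinge at the back of the bay's entrance. 0 = closed: bar along the plate's -x, its end at the stop in the catch. Grows as it opens, anticlockwise from above, to the plate's -y; at most 1.9. Starts at 1.5 to 1.8. Slight friction (0.06 N m), stays where left. Bar 10 mm square, 159 mm long from the hinge axis, centre line 24 mm above the plate's top.
- gate_hinge (a point): Point on the gate's hinge axis at the height of the bar, fixed on the plate (85 mm towards +x and 57 mm towards +y from its middle). Axes as the plate's.
- gate_grip (a point): Upright black round grip on the gate bar, 16 mm diameter, 115 mm from the hinge axis, standing from 29 to 75 mm above the plate's top. The point is on its axis 57 mm above the plate's top.
- catch (a point): The catch: a steel block with a slot open towards the plate's -y, 36 mm high, 18 mm long in x, at the front of the bay's entrance; the point is in the slot where the bar's end rests, 155 mm from the hinge axis, 24 mm above the plate's top.
- flask_mid (a point): Bystander: conical glass flask, 86 mm across the foot, 128 mm high, on the bench beside the plate; the point is half-way up its axis.
- bottle_mid (a point): Bystander: amber glass bottle, 66 mm across, about 150 mm high, on the bench beside the plate; the point is half-way up its axis.
Mind the look-alikes: they are no part of the job. What is shaped like the part that bears pot_mid but pink is not meant.

How it is judged:
By the outcome, as a careful person would: the job done as asked, in the order asked, and still so for the second after the job is handed in, with the robot touching nothing.
It also fails if it takes over 54 s, if anything falls off the work surface, if the arm or the gripper's body presses on something with over 40 N, if the wrist force passes 120 N, or if a joint passes its speed limit or range.

## Robot

A 6-joint arm with a two-finger parallel gripper is mounted at the origin on the work surface. World frame = base frame: x ahead of the robot, y to its left, z up, the work surface at z = 0. Lengths are in m, angles in rad, forces in N, time in s.
With the tool pointing down it reaches from about 0.3 to 0.875 m from the base axis. Payload 6.4 kg.
Tool frame: the origin (TCP) lies midway between the tips of the shut fingers; the grasp point (between the pads) lies 19 mm behind it; z points along the fingers, y is the direction in which the jaws open and shut (so a half turn about z gives the same grasp; the last joint's range is limited). The gripper opens to 85 mm and grips with 20 to 120 N. Pads are 22 mm wide; open, the fingers measure 114 mm over their backs; the gripper's body (76 mm by 85 mm) begins 54 mm behind the grasp point. The pads swing forward as they close: fully open they stand 13 mm farther back than shut.
Start: joints at [-1.472, 0.181, 1.607, -0, 1.354, -0.206], TCP at [0.173, -0.549, 0.231] pointing down, gripper open.
Joint ranges: [-2.99, 2.99], [-0.89, 2.07], [0.3, 2.58], [-1.14, 4.28], [0, 2.63], [-3.12, 3.12]. Speed limits (rad/s): [2.57, 2.57, 3.01, 3.14, 3.14, 3.14].

## Interface

Orientations are given as a unit quaternion [w, x, y, z].
In Python, from bench import ctrl gives the robot as it stands.
- The arm moves only by the tool apply_moves, never from a script. Its argument "plan" is a list of rows, each an object with "translation": the shift along the tool's x, y, z in m, a list of three; "angular": the turn, a rotation vector about the tool's x, y, z in rad, a list of three; "hand": the finger opening in m, from 0 to 0.0854. In form: [{"translation": [x, y, z], "angular": [rx, ry, rz], "hand": hand}, ...]. A call has 1 to 10 rows; each row shifts and turns the commanded pose from where the row before left it, along the tool's axes as they then stand; what a row does not reach is not made up. A row lasts 1/8 s, in which the tool goes at most 62.5 mm and 10.7 degrees, less where a joint would pass 70% of its speed; a pose out of reach is approached as far as the arm can. A call with a gripper value outside its range is refused whole. The fingers move at their own pace and stop on an object; the grip force is fixed at half the most. Time passes only in rows, so rows that do not move let the fingers close. It gives the time, the measured TCP pose, the force and the opening at its end, in the units of the state.
- ctrl.get_obs(): the state, without advancing time (a new reading comes with each control period).
- ctrl.camera(name): name is "scene" or "side" or "wrist"; returns a dict with "img" (400x640x3 uint8, red, green, blue), "K" (3x3 intrinsics, pixels), "eye" and "orientation" of the camera in the world. Camera axes: x right, y up, looking along -z (the intrinsics and any distortion apply to the point x, -y, -z); pixel columns grow to the right and rows downward; lengths in m; the calibration is good to about 2 mm. The wrist camera is an equidistant fisheye: a pixel r from the principal point sees the ray r / f radians off the axis. A picture is of the moment at which its call begins. There is no depth.
- ctrl.hand_in(): hands the job in, once; it reports no verdict.
The state is a dict: "time_s": time; "q": joint angles; "dq": joint speeds; "joint_efforts": joint torques, N m; "eef_pos": TCP position; "eef_rot": TCP orientation; "wrist_force": force on the tool from outside, world axes, zero at the start; "torque": the same for the moment, N m; "opening": opening from 0.0 (shut) to 1.0 (fully open).
Only numpy, scipy, OpenCV 4.12 (cv2) and the standard library are available. Lean on these libraries where they do the work, as an engineer would, in place of code of your own. Each camera call takes 0.05 s, during which the arm holds its last target.

## Working session

There is one attempt and no reset: what is moved stays moved. The work goes in short steps, Python scripts to look and compute and a tool call to move; the robot and the scene stay as the last step left them, time stands still between calls to the robot, and variables do not carry over. Pictures are saved under pics/ and viewed, and the job is handed in when it is done.

Besides the shell and the picture viewer there is one more tool, called after ">>>" by a JSON object that holds its "op" and its "data". apply_moves: Moves the arm, as the interface text tells. Its arguments: {"type":"object","properties":{"plan":{"type":"array","items":{"type":"object","properties":{"translation":{"type":"array","items":{"type":"number"}},"angular":{"type":"array","items":{"type":"number"}},"hand":{"type":"number"}}}}},"required":["plan"]}

```bash
ls; mkdir -p pics
cat > h.py <<'E'
import numpy as np, cv2
from scipy.spatial.transform import Rotation as R
from bench import ctrl
def rot(q): return R.from_quat([q[1],q[2],q[3],q[0]])
def ray(c,u,v,fish=False):
    K=np.array(c["K"]); x=(u-K[0,2])/K[0,0]; y=(v-K[1,2])/K[1,1]
    if fish:
        r=np.hypot(x,y); d=np.array([x/r*np.sin(r),-y/r*np.sin(r),-np.cos(r)]) if r>1e-9 else np.array([0,0,-1.])
    else: d=np.array([x,-y,-1.]); d/=np.linalg.norm(d)
    return np.array(c["eye"]),rot(c["orientation"]).apply(d)
def onz(c,u,v,z,fish=False):
    e,d=ray(c,u,v,fish); return e+d*(z-e[2])/d[2]
def proj(c,p,fish=False):
    q=rot(c["orientation"]).inv().apply(np.array(p)-np.array(c["eye"])); K=np.array(c["K"]); x,y,z=q[0],-q[1],-q[2]
    if fish:
        s=np.hypot(x,y); t=np.arctan2(s,z); return np.array([K[0,2]+K[0,0]*t*x/s,K[1,2]+K[1,1]*t*y/s])
    return np.array([K[0,2]+K[0,0]*x/z,K[1,2]+K[1,1]*y/z])
def snap(n,tag):
    c=ctrl.camera(n); cv2.imwrite(f"pics/{n}_{tag}.png",cv2.cvtColor(c["img"],cv2.COLOR_RGB2BGR))
    import pickle; pickle.dump(dict(c),open(f"pics/{n}_{tag}.pkl","wb")); return c
E
python3 - <<'E'
from h import *
np.set_printoptions(precision=4,suppress=True)
for n in("scene","side","wrist"):
    c=snap(n,"0"); print(n,c["K"],c["eye"],c["orientation"],[k for k in c])
print(ctrl.get_obs())
E
```

```text
pics
scene [[400.4117   0.     321.7656]
 [  0.     400.4117 201.8515]
 [  0.       0.       1.    ]] [ 1.1326 -0.7226  0.9647] [0.8582 0.378  0.1396 0.3179] ['img', 'K', 'eye', 'orientation']
side [[444.1468   0.     315.9614]
 [  0.     444.1468 192.3503]
 [  0.       0.       1.    ]] [ 0.4522 -1.2208  0.7745] [ 0.8582  0.513  -0.0141 -0.0127] ['img', 'K', 'eye', 'orientation']
wrist [[309.7069   0.     320.7396]
 [  0.     309.7069 204.5647]
 [  0.       0.       1.    ]] [ 0.2447 -0.5269  0.3736] [ 0.7976 -0.1187  0.0881 -0.5848] ['img', 'K', 'eye', 'orientation']
{'time_s': 0.15, 'q': array([-1.4723,  0.1814,  1.6078, -0.    ,  1.3538, -0.2063]), 'dq': array([-0.0005, -0.0023, -0.0033, -0.0008,  0.0009, -0.0004]), 'joint_efforts': array([ -0.0001, -44.5268, -35.1695,  -0.0004,   0.0059,  -0.    ]), 'eef_pos': array([ 0.1725, -0.5481,  0.2306]), 'eef_rot': array([-0.0007,  0.9884,  0.1518,  0.    ]), 'wrist_force': array([-0.3113,  0.9584, -0.3893]), 'torque': array([ 0.0252,  0.0212, -0.0009]), 'opening': 1.0013477138397646}
```

View pics/scene_0.png

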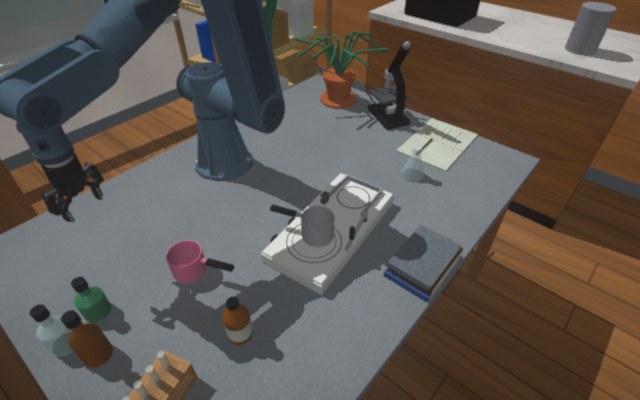

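View pics/side_0.png

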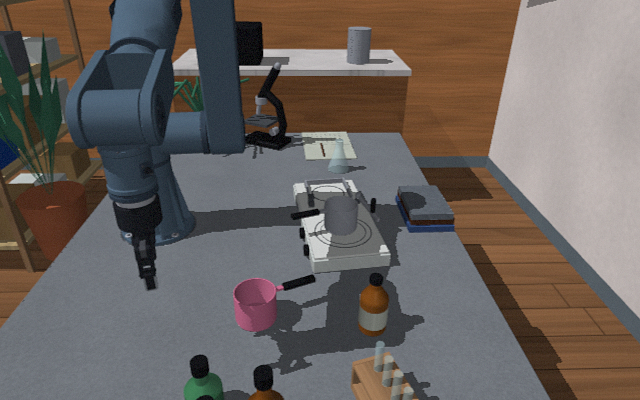

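View pics/wrist_0.png

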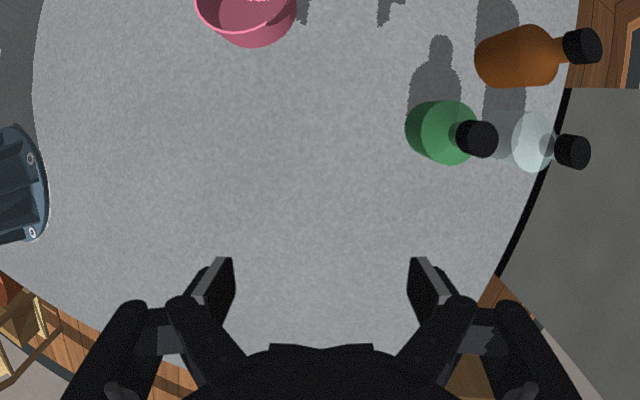

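The scene view shows the plate around (330,230), the pot at (318,225) with its handle towards (275,210), the flask at (414,165), the bottle at (237,320) and the pink decoy at (187,262). I'll zoom in on the plate.

Run:
```python
import cv2
a=cv2.imread("pics/scene_0.png")[165:295,250:405]; cv2.imwrite("pics/z1.png",cv2.resize(a,None,fx=5,fy=4.6,interpolation=cv2.INTER_CUBIC))
a=cv2.imread("pics/side_0.png")[170:275,280:400]; cv2.imwrite("pics/z2.png",cv2.resize(a,None,fx=5,fy=5,interpolation=cv2.INTER_CUBIC))
```

```text
(no output)
```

View pics/z1.png

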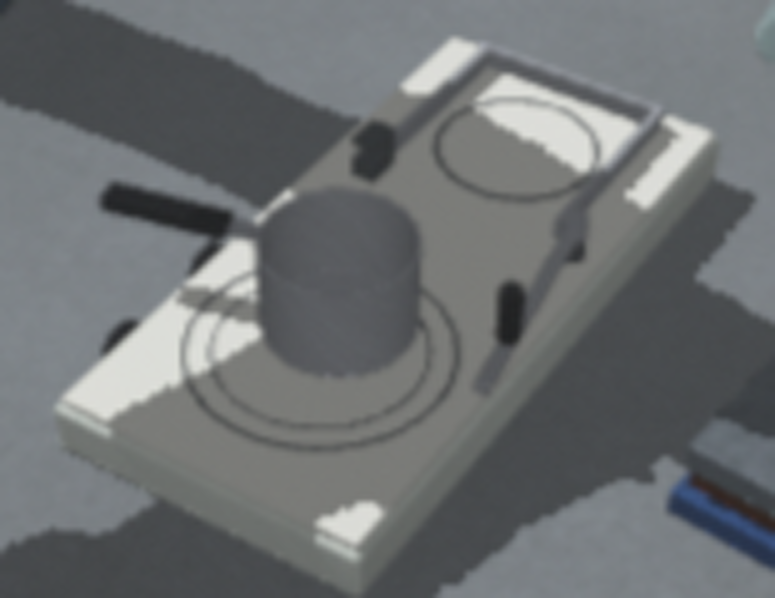

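View pics/z2.png

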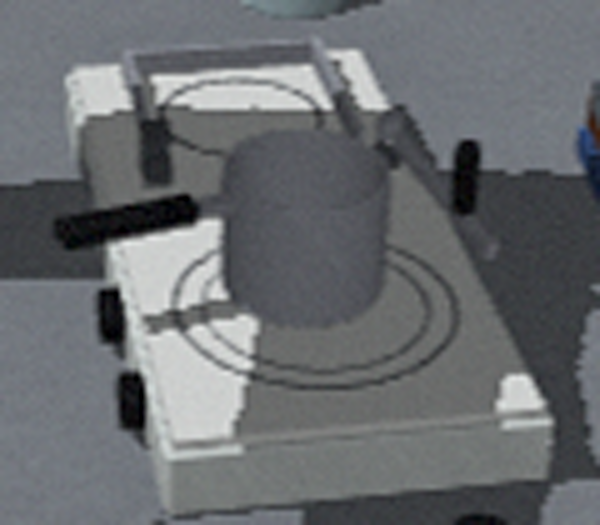

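```bash
cat > h2.py <<'E'
from h import *
import pickle
def fit(W,L):
    W=np.array(W)[:,:2];L=np.array(L)
    wc=W.mean(0);lc=L.mean(0);H=(L-lc).T@(W-wc)
    a=np.arctan2(H[0,1]-H[1,0],H[0,0]+H[1,1]);r=np.array([[np.cos(a),-np.sin(a)],[np.sin(a),np.cos(a)]])
    t=wc-r@lc; return t,a,W-(L@r.T+t)
E
python3 - <<'E'
from h2 import *
np.set_printoptions(precision=4,suppress=True)
L=[(-.11,-.23),(.11,-.23),(-.11,.23),(.11,.23)]
for n,pts,f,o in(("scene",[(58,408),(362,556),(455,38),(715,135)],(5,4.6),(250,165)),("side",[(163,450),(550,420),(68,70),(380,50)],(5,5),(280,170))):
    c=pickle.load(open(f"pics/{n}_0.pkl","rb"))
    W=[onz(c,p[0]/f[0]+o[0]-.4,p[1]/f[1]+o[1]-.4,.05) for p in pts]
    t,a,r=fit(W,L); print(n,t,a); print(r)
s=pickle.load(open("pics/scene_0.pkl","rb"));d=pickle.load(open("pics/side_0.pkl","rb"))
def Z(n,u,v): return onz(s,u/5+250-.4,v/4.6+165-.4,n)
def Y(n,u,v): return onz(d,u/5+280-.4,v/5+170-.4,n)
print("grip top",Z(.125,511,287),Y(.125,466,142))
print("rim",Z(.13,338,240), Y(.13,306,170))
print("handle end, start",Z(.125,112,190),Z(.125,228,220),Y(.125,65,225),Y(.125,190,205))
E
```

```text
scene [ 0.5683 -0.0121] 0.13599157078714116
[[ 0.0031  0.0022]
 [-0.0032  0.0025]
 [ 0.0043 -0.0003]
 [-0.0041 -0.0045]]
side [ 0.5679 -0.0178] 0.10815284845794933
[[ 0.0018  0.0033]
 [-0.0032  0.0021]
 [-0.0035 -0.0052]
 [ 0.0049 -0.0002]]
grip top [ 0.6726 -0.0515  0.125 ] [ 0.674  -0.0518  0.125 ]
rim [ 0.5719 -0.089   0.13  ] [ 0.5731 -0.0931  0.13  ]
handle end, start [ 0.4321 -0.1399  0.125 ] [ 0.506  -0.1145  0.125 ] [ 0.4325 -0.1446  0.125 ] [ 0.5039 -0.1237  0.125 ]
```

>>> {"op": "apply_moves", "data": {"plan": [{"translation":[0.042,-0.032,-0.01],"angular":[0,0,0],"hand":0.085},{"translation":[0.042,-0.032,-0.01],"angular":[0,0,0],"hand":0.085},{"translation":[0.042,-0.032,-0.01],"angular":[0,0,0],"hand":0.085},{"translation":[0.042,-0.032,-0.01],"angular":[0,0,0],"hand":0.085},{"translation":[0.042,-0.032,-0.01],"angular":[0,0,0],"hand":0.085},{"translation":[0.042,-0.032,0],"angular":[0,0,0],"hand":0.085},{"translation":[0.042,-0.032,0],"angular":[0,0,0],"hand":0.085},{"translation":[0.042,-0.032,0],"angular":[0,0,0],"hand":0.085},{"translation":[0.042,-0.032,0],"angular":[0,0,0],"hand":0.085},{"translation":[0.042,-0.032,0],"angular":[0,0,0],"hand":0.085}]}}

```text
time_s: 1.4
eef_pos: [0.4779, -0.1156, 0.2812]
eef_rot: [0.0, 0.988, 0.152, 0.0]
wrist_force: [0.4, -0.8, 0.6]
opening: 0.998
```

>>> {"op": "apply_moves", "data": {"plan": [{"translation":[0,0,0],"angular":[0,0,0],"hand":0.085},{"translation":[0,0,0],"angular":[0,0,0],"hand":0.085}]}}

```text
time_s: 1.65
eef_pos: [0.4769, -0.1171, 0.281]
eef_rot: [-0.0, 0.988, 0.152, -0.0]
wrist_force: [-0.6, -0.4, -0.5]
opening: 0.991
```

Run:
```python
from h import *
np.set_printoptions(precision=4,suppress=True)
c=snap("wrist","1"); o=ctrl.get_obs(); print(o["time_s"],o["eef_pos"],o["eef_rot"],o["q"],c["eye"],c["orientation"])
```

```text
1.7 [ 0.4768 -0.1177  0.281 ] [ 0.      0.9884  0.1516 -0.0003] [-0.484  -0.0508  1.7508 -0.0004  1.4421  0.7824] [ 0.5491 -0.0957  0.424 ] [ 0.7977 -0.1197  0.0878 -0.5845]
```

View pics/wrist_1.png

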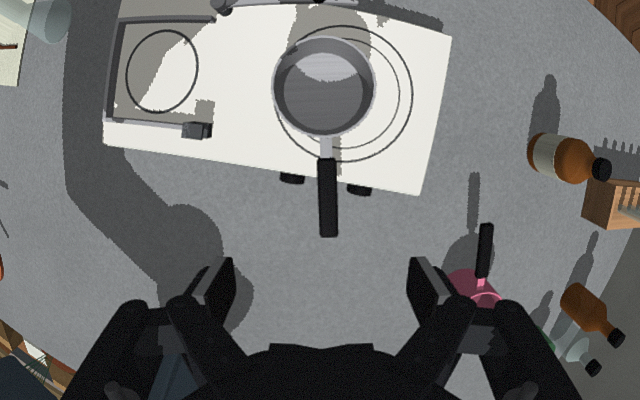

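Run:
```python
import cv2
a=cv2.imread("pics/wrist_1.png"); cv2.imwrite("pics/z3.png",cv2.resize(a[0:160,95:275],None,fx=4,fy=3.7,interpolation=cv2.INTER_CUBIC))
cv2.imwrite("pics/z4.png",cv2.resize(a[0:245,260:460],None,fx=4,fy=2.4,interpolation=cv2.INTER_CUBIC))
```

```text
(no output)
```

View pics/z3.png

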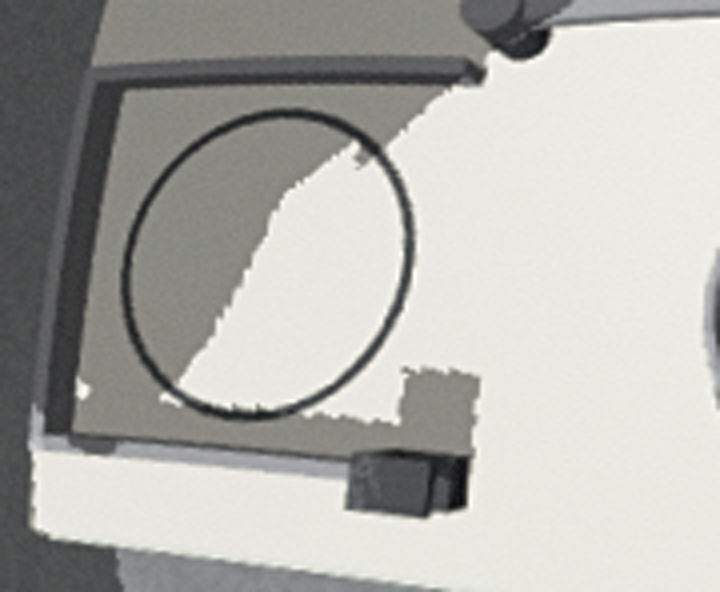

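View pics/z4.png

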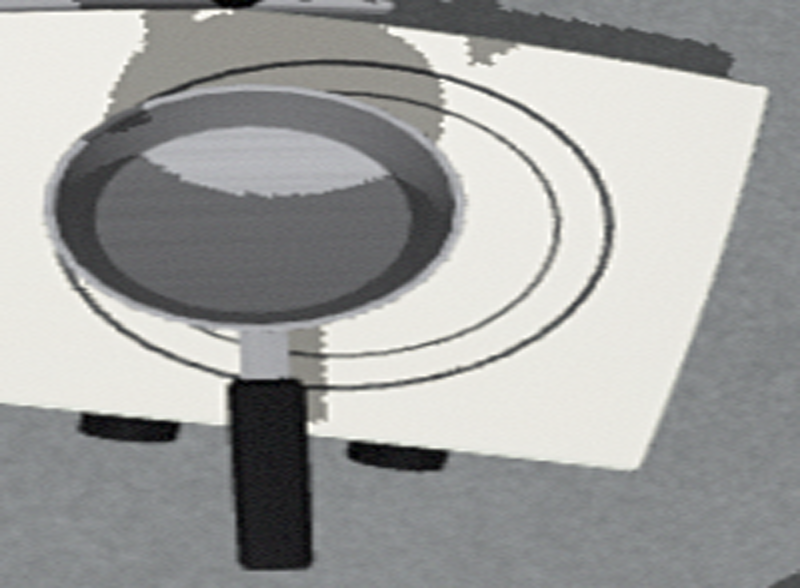

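Run:
```python
from h2 import *
np.set_printoptions(precision=4,suppress=True)
c=pickle.load(open("pics/wrist_1.pkl","rb"))
A=lambda z,P:np.array([onz(c,u/4+95-.4,v/3.7-.4,z,True)[:2] for u,v in P])
B=lambda z,P:np.array([onz(c,u/4+260-.4,v/2.4-.4,z,True)[:2] for u,v in P])
def circ(P):
    M=np.c_[2*P,np.ones(len(P))];s=np.linalg.lstsq(M,(P**2).sum(1),rcond=None)[0];return s[:2],np.sqrt(s[2]+s[0]**2+s[1]**2)
b,rb=circ(A(.05,[(285,112),(412,245),(250,415),(127,270),(370,150),(365,358)]));print("bay",b,rb)
h,rh=circ(B(.05,[(610,225),(330,62),(330,388),(455,368)]));print("heat",h,rh)
print("angle",np.arctan2(-(b-h)[0],(b-h)[1]),np.linalg.norm(b-h))
p,rp=circ(B(.13,[(46,205),(462,210),(245,87),(255,330)]));print("pot",p,rp)
H=B(.125,[(230,380),(305,380),(240,568),(312,566)]);print("handle",H)
m0=H[:2].mean(0);m1=H[2:].mean(0);print("yaw",np.arctan2(*(m0-m1)[::-1]),np.arctan2(*(p-m1)[::-1]),np.linalg.norm(p-m1),np.linalg.norm(p-m0))
C=np.r_[B(.05,[(638,468),(767,88)]),A(.05,[(32,532)])]
t,a,r=fit(np.r_[C,[b],[h]],[(-.11,-.23),(.11,-.23),(-.11,.23),(0,.135),(0,-.105)]);print(t,a);print(r)
```

```text
bay [0.5497 0.1238] 0.05497891980557443
heat [ 0.5809 -0.1142] 0.08351514927637148
angle 0.13028302764915842 0.2400337168222001
pot [ 0.5739 -0.0902] 0.04882900846302033
handle [[ 0.5057 -0.1057]
 [ 0.5112 -0.123 ]
 [ 0.4281 -0.1326]
 [ 0.4347 -0.1503]]
yaw 0.3384132707190449 0.3455624357043625 0.15144472823697994 0.0697076586728446
[ 0.5677 -0.0096] 0.12736623419751433
[[ 0.0031  0.0041]
 [-0.0057  0.0036]
 [ 0.0034 -0.0068]
 [-0.0008 -0.0005]
 [-0.0001 -0.0004]]
```

>>> {"op": "apply_moves", "data": {"plan": [{"translation":[0.0033,0.0063,0.03],"angular":[0,0,-0.038],"hand":0.06},{"translation":[0,0,0.04],"angular":[0,0,0],"hand":0.06},{"translation":[0,0,0.04],"angular":[0,0,0],"hand":0.06},{"translation":[0,0,0.04],"angular":[0,0,0],"hand":0.06},{"translation":[0,0,0.035],"angular":[0,0,0],"hand":0.06},{"translation":[0,0,0],"angular":[0,0,0],"hand":0.06}]}}

```text
time_s: 2.45
eef_pos: [0.4795, -0.1224, 0.0939]
eef_rot: [-0.002, 0.986, 0.169, -0.003]
wrist_force: [0.1, 0.2, 0.3]
opening: 0.701
```

Run:
```python
from h import *
np.set_printoptions(precision=4,suppress=True)
c=snap("wrist","2"); o=ctrl.get_obs(); print(o["time_s"],o["eef_pos"],o["eef_rot"],o["q"])
```

```text
2.5 [ 0.4811 -0.123   0.0958] [-0.0007  0.9855  0.1696 -0.001 ] [-0.4896  0.1814  1.909  -0.0001  1.0538  0.7404]
```

View pics/wrist_2.png

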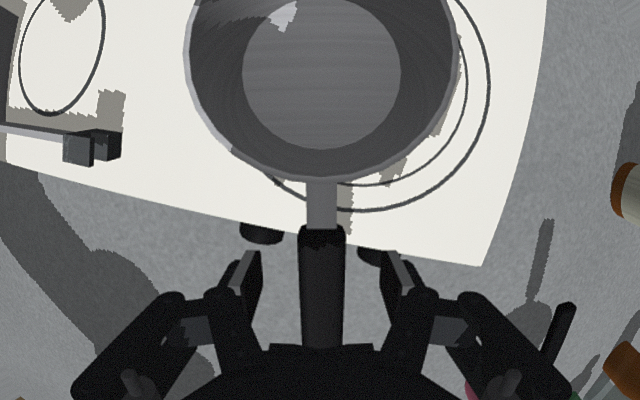

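The handle (column about 322) lies midway between the pads, at columns 255 and 390. I'll close on it.

>>> {"op": "apply_moves", "data": {"plan": [{"translation":[0,0,0],"angular":[0,0,0],"hand":0.03},{"translation":[0,0,0],"angular":[0,0,0],"hand":0.024},{"translation":[0,0,0],"angular":[0,0,0],"hand":0.012},{"translation":[0,0,0],"angular":[0,0,0],"hand":0.012},{"translation":[0,0,0],"angular":[0,0,0],"hand":0.012},{"translation":[0,0,0],"angular":[0,0,0],"hand":0.012}]}}

```text
time_s: 3.25
eef_pos: [0.4831, -0.1227, 0.0978]
eef_rot: [0.001, 0.985, 0.171, 0.001]
wrist_force: [-2.0, 0.1, 7.8]
opening: 0.225
```

Run:
```python
from h import *
np.set_printoptions(precision=4,suppress=True)
o=ctrl.get_obs(); print(o["time_s"],o["eef_pos"],o["eef_rot"],o["q"],o["wrist_force"],o["torque"],o["opening"])
```

```text
3.25 [ 0.4831 -0.1227  0.0978] [0.0008 0.9853 0.1707 0.0009] [-0.4872  0.1789  1.9071 -0.0003  1.0533  0.7407] [-2.0281  0.0886  7.7533] [0.0917 0.3013 0.0063] 0.2250080757370639
```

>>> {"op": "apply_moves", "data": {"plan": [{"translation":[0,0,-0.002],"angular":[0,0,0],"hand":0.012},{"translation":[0,0,0],"angular":[0,0,0],"hand":0.012},{"translation":[0,0,0],"angular":[0,0,0],"hand":0.012}]}}

```text
time_s: 3.62
eef_pos: [0.4821, -0.1223, 0.0982]
eef_rot: [0.0, 0.985, 0.171, -0.0]
wrist_force: [0.6, -0.2, -1.4]
opening: 0.223
```

Run:
```python
from h import *
np.set_printoptions(precision=4,suppress=True)
for i in range(2):
  c=snap("side","3%d"%i)
  o=ctrl.get_obs(); print(o["time_s"],o["eef_pos"],o["eef_rot"],o["q"],o["wrist_force"],o["torque"],o["opening"])
cv2.imwrite("pics/z5.png",cv2.resize(cv2.imread("pics/side_31.png")[150:280,270:410],None,fx=5,fy=4.6,interpolation=cv2.INTER_CUBIC))
```

```text
3.675 [ 0.4821 -0.1223  0.0982] [ 0.      0.9854  0.1705 -0.0001] [-0.4874  0.1777  1.9076 -0.0002  1.0565  0.7407] [ 0.1386  0.5487 -0.4341] [-0.1201 -0.0337 -0.0799] 0.22511832132077772
3.725 [ 0.4821 -0.1223  0.0982] [-0.      0.9853  0.1706 -0.0001] [-0.4874  0.1778  1.9075 -0.0002  1.0565  0.7407] [-0.2293 -1.1492 -1.2766] [-0.1953 -0.0461 -0.0694] 0.22465179188928786
```

View pics/z5.png

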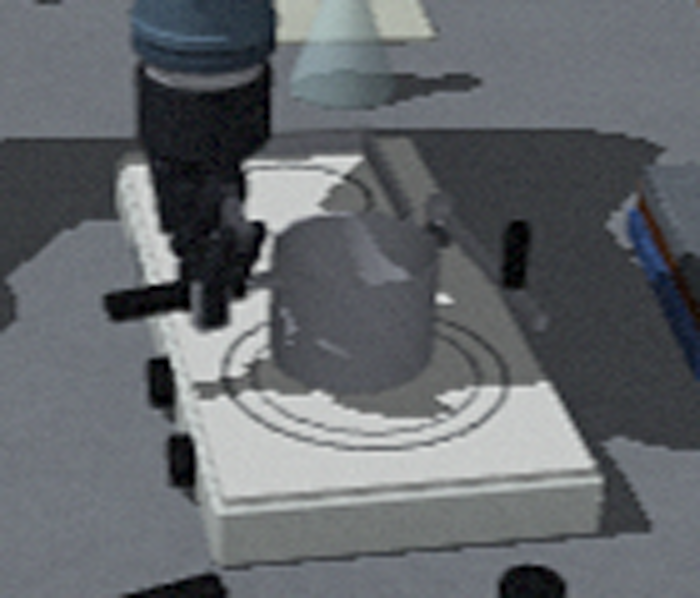

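>>> {"op": "apply_moves", "data": {"plan": [{"translation":[0.0001,-0.0048,0],"angular":[0,0,0.049],"hand":0.012},{"translation":[0.0001,-0.0048,0],"angular":[0,0,0.049],"hand":0.012},{"translation":[0.0001,-0.0048,0],"angular":[0,0,0.049],"hand":0.012},{"translation":[0.0001,-0.0048,0],"angular":[0,0,0.049],"hand":0.012},{"translation":[0.0001,-0.0048,0],"angular":[0,0,0.049],"hand":0.012},{"translation":[0.0001,-0.0048,0],"angular":[0,0,0.049],"hand":0.012},{"translation":[0.0001,-0.0048,0],"angular":[0,0,0.049],"hand":0.012},{"translation":[0,0,0],"angular":[0,0,0],"hand":0.012},{"translation":[0,0,0],"angular":[0,0,0],"hand":0.012}]}}

```text
time_s: 4.85
eef_pos: [0.4763, -0.0892, 0.0982]
eef_rot: [-0.0, 1.0, 0.0, -0.0]
wrist_force: [-0.1, 1.1, -1.4]
opening: 0.225
```

Run:
```python
from h import *
np.set_printoptions(precision=4,suppress=True)
c=snap("wrist","4")
o=ctrl.get_obs(); print(o["time_s"],o["eef_pos"],o["eef_rot"],o["q"],o["wrist_force"],o["torque"],o["opening"])
```

```text
4.9 [ 0.4763 -0.0893  0.0982] [-0.0002  1.      0.0003 -0.0002] [-0.4309  0.1509  1.9391  0.0002  1.0521  1.1391] [-0.4654  2.0236 -0.9887] [0.149  0.0268 0.1509] 0.22282976818385494
```

View pics/wrist_4.png

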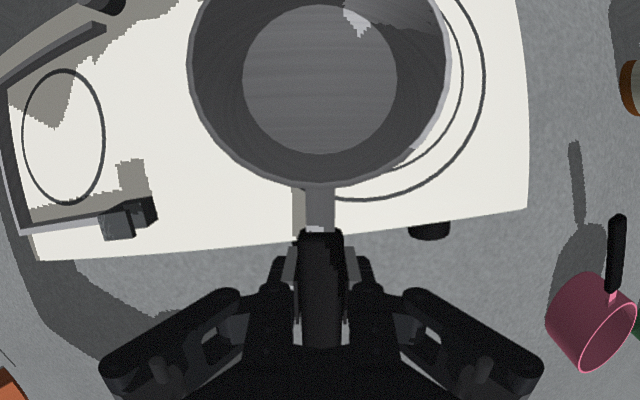

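>>> {"op": "apply_moves", "data": {"plan": [{"translation":[-0.0014,-0.0118,0],"angular":[0,0,0],"hand":0.012},{"translation":[-0.0014,-0.0118,0],"angular":[0,0,0],"hand":0.012},{"translation":[-0.0014,-0.0118,0],"angular":[0,0,0],"hand":0.012},{"translation":[-0.0014,-0.0118,0],"angular":[0,0,0],"hand":0.012},{"translation":[-0.0014,-0.0118,0],"angular":[0,0,0],"hand":0.012},{"translation":[-0.0014,-0.0118,0],"angular":[0,0,0],"hand":0.012},{"translation":[-0.0014,-0.0118,0],"angular":[0,0,0],"hand":0.012},{"translation":[-0.0014,-0.0118,0],"angular":[0,0,0],"hand":0.012},{"translation":[0,0,0],"angular":[0,0,0],"hand":0.012}]}}

```text
time_s: 6.02
eef_pos: [0.4648, 0.0064, 0.0982]
eef_rot: [-0.0, 1.0, 0.001, -0.0]
wrist_force: [-0.8, 2.3, -0.6]
opening: 0.226
```

Run:
```python
from h import *
np.set_printoptions(precision=4,suppress=True)
c=snap("wrist","5");snap("scene","5")
o=ctrl.get_obs(); print(o["time_s"],o["eef_pos"],o["eef_rot"],o["q"],o["wrist_force"],o["torque"],o["opening"])
cv2.imwrite("pics/z6.png",cv2.resize(cv2.imread("pics/wrist_5.png")[0:270,0:460],None,fx=1.7,fy=1.7,interpolation=cv2.INTER_CUBIC))
```

```text
6.125 [0.4651 0.0056 0.0982] [-0.0002  1.      0.0004 -0.0002] [-0.2443  0.109   1.9867  0.0004  1.0463  1.3254] [ 0.1599  1.7702 -1.1197] [0.2154 0.0006 0.1785] 0.2183952980510978
```

View pics/z6.png

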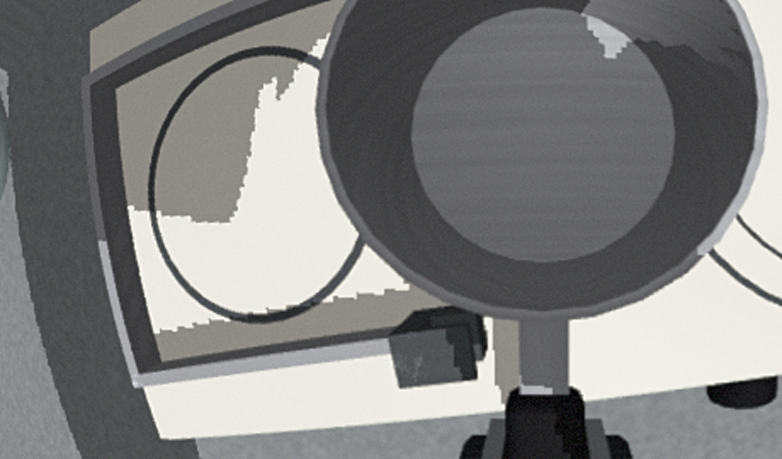

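Run:
```python
from h2 import *
np.set_printoptions(precision=4,suppress=True)
c=pickle.load(open("pics/wrist_5.pkl","rb"))
A=lambda z,P:np.array([onz(c,u/1.7-.2,v/1.7-.2,z,True)[:2] for u,v in P])
def circ(P):
    M=np.c_[2*P,np.ones(len(P))];s=np.linalg.lstsq(M,(P**2).sum(1),rcond=None)[0];return s[:2],np.sqrt(s[2]+s[0]**2+s[1]**2)
print("bay",circ(A(.05,[(265,48),(320,65),(152,190),(175,110),(262,321),(360,240),(180,275)])))
print("floor",circ(A(.053,[(411,130),(675,130),(540,8),(543,262)])))
print("rim",circ(A(.13,[(317,120),(766,110),(543,318)])))
print("catch -y top corners",A(.086,[(470,311),(480,380)]))
```

```text
bay (array([0.5497, 0.1234]), np.float64(0.055142941712426154))
floor (array([0.5619, 0.0064]), np.float64(0.04702822087493257))
rim (array([0.5625, 0.0065]), np.float64(0.04938151963790072))
catch -y top corners [[0.5045 0.0283]
 [0.4822 0.026 ]]
```

>>> {"op": "apply_moves", "data": {"plan": [{"translation":[-0.0013,-0.012,0],"angular":[0,0,0],"hand":0.012},{"translation":[-0.0013,-0.012,0],"angular":[0,0,0],"hand":0.012},{"translation":[-0.0013,-0.012,0],"angular":[0,0,0],"hand":0.012},{"translation":[-0.0013,-0.012,0],"angular":[0,0,0],"hand":0.012},{"translation":[-0.0013,-0.012,0],"angular":[0,0,0],"hand":0.012},{"translation":[-0.0013,-0.012,0],"angular":[0,0,0],"hand":0.012},{"translation":[-0.0013,-0.012,0],"angular":[0,0,0],"hand":0.012},{"translation":[-0.0013,-0.012,0],"angular":[0,0,0],"hand":0.012},{"translation":[-0.0013,-0.012,0],"angular":[0,0,0],"hand":0.012},{"translation":[0,0,0],"angular":[0,0,0],"hand":0.012}]}}

```text
time_s: 7.38
eef_pos: [0.4532, 0.1143, 0.0982]
eef_rot: [-0.0, 1.0, 0.001, -0.0]
wrist_force: [-0.2, 1.0, -1.2]
opening: 0.224
```

Run:
```python
from h import *
np.set_printoptions(precision=4,suppress=True)
c=snap("wrist","6");snap("scene","6")
o=ctrl.get_obs(); print(o["time_s"],o["eef_pos"],o["eef_rot"],o["q"],o["wrist_force"],o["torque"],o["opening"])
cv2.imwrite("pics/z7.png",cv2.resize(cv2.imread("pics/wrist_6.png")[0:270,100:560],None,fx=1.7,fy=1.7,interpolation=cv2.INTER_CUBIC))
cv2.imwrite("pics/z8.png",cv2.resize(cv2.imread("pics/scene_6.png")[155:255,300:410],None,fx=6,fy=6,interpolation=cv2.INTER_CUBIC))
```

```text
7.475 [0.4534 0.1136 0.0983] [-0.0002  1.      0.0004 -0.0001] [-0.0096  0.1138  1.9813  0.0004  1.0466  1.5601] [-0.9345  1.4406 -0.9423] [ 0.1859 -0.0026  0.195 ] 0.22298381968396197
```

View pics/z7.png

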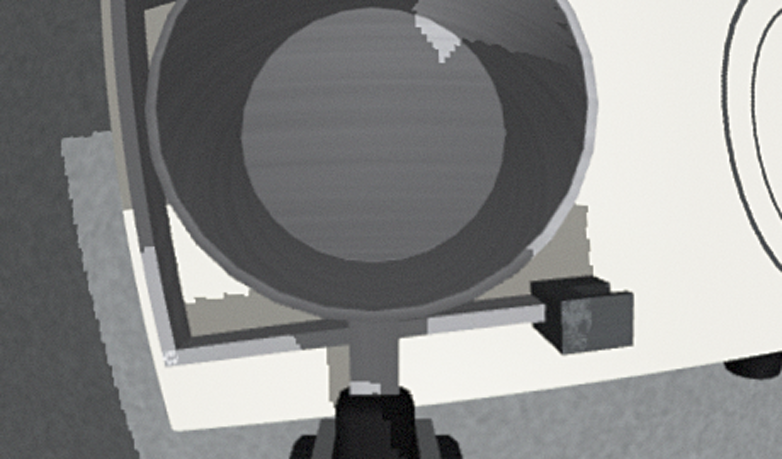

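View pics/z8.png

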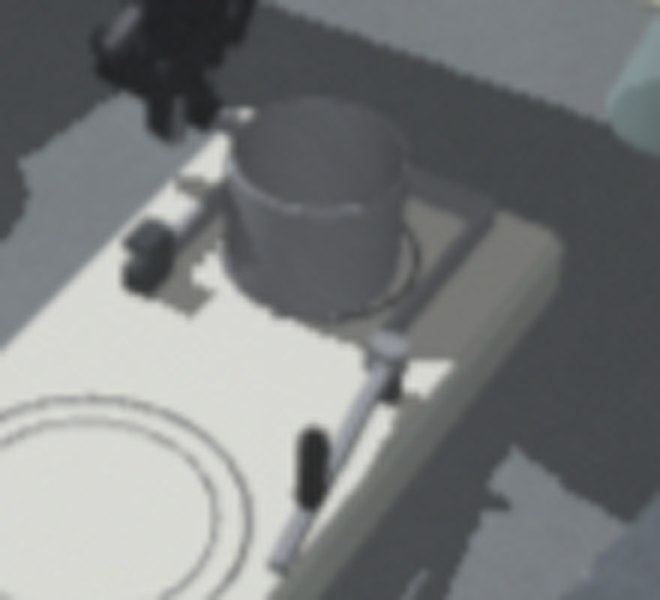

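>>> {"op": "apply_moves", "data": {"plan": [{"translation":[0,-0.003,0],"angular":[0,0,0],"hand":0.012},{"translation":[0,-0.003,0],"angular":[0,0,0],"hand":0.012},{"translation":[0,-0.003,0],"angular":[0,0,0],"hand":0.012},{"translation":[0,0,0],"angular":[0,0,0],"hand":0.012},{"translation":[0,0,0],"angular":[0,0,0],"hand":0.012}]}}

```text
time_s: 8.1
eef_pos: [0.4536, 0.1222, 0.0983]
eef_rot: [-0.0, 1.0, -0.0, 0.0]
wrist_force: [0.6, -0.1, -2.3]
opening: 0.221
```

Run:
```python
from h import *
np.set_printoptions(precision=4,suppress=True)
c=snap("wrist","7");snap("scene","7");snap("side","7")
o=ctrl.get_obs(); print(o["time_s"],o["eef_pos"],o["eef_rot"],o["q"],o["wrist_force"],o["torque"],o["opening"])
cv2.imwrite("pics/z9.png",cv2.resize(cv2.imread("pics/wrist_7.png")[0:260,120:500],None,fx=2.1,fy=2.1,interpolation=cv2.INTER_CUBIC))
cv2.imwrite("pics/z10.png",cv2.resize(cv2.imread("pics/scene_7.png")[165:235,315:410],None,fx=8,fy=8,interpolation=cv2.INTER_CUBIC))
```

```text
8.25 [0.4536 0.1221 0.0983] [-0.      1.     -0.0001  0.0001] [0.0094 0.1187 1.9758 0.0001 1.047  1.5804] [ 0.6085 -0.2225 -1.345 ] [-0.0431 -0.123  -0.0323] 0.21801084808523497
```

View pics/z9.png

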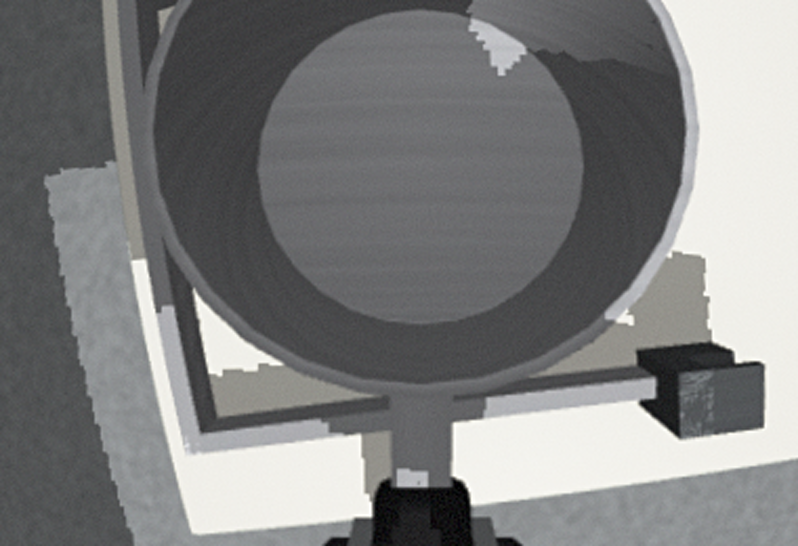

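View pics/z10.png

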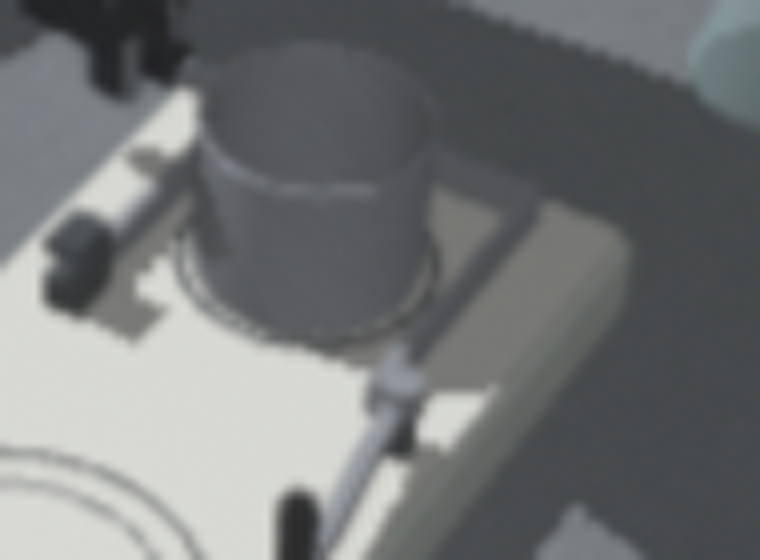

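The pot is now over the bay ring. In the scene crop the ring shows on the left at (178,265), the right at (440,260) and the bottom at (315,345), so I'll compare the ring's centre with the pot's.

Run:
```python
from h2 import *
np.set_printoptions(precision=4,suppress=True)
def circ(P,r=None):
    M=np.c_[2*P,np.ones(len(P))];s=np.linalg.lstsq(M,(P**2).sum(1),rcond=None)[0];return s[:2],np.sqrt(s[2]+s[0]**2+s[1]**2)
w=pickle.load(open("pics/wrist_7.pkl","rb"))
A=lambda z,P:np.array([onz(w,u/2.1+120-.25,v/2.1-.25,z,True)[:2] for u,v in P])
print("wrist pot floor",circ(A(.053,[(258,165),(584,165),(415,10),(420,323)])),"rim",circ(A(.13,[(147,150),(698,140),(425,388)])))
# rails, floor-level inner edges: end rail / front rail corner
F=A(.05,[(192,290),(217,418)]);G=A(.068,[(300,422),(640,375)])
print("end rail foot",F,"front rail top-inner",G)
b,a=np.array([.5497,.1234]),.13
ex=np.array([np.cos(a),np.sin(a)]);ey=np.array([-np.sin(a),np.cos(a)])
for nm,P in(("F",F),("G",G)): print(nm,[( (p-b)@ex,(p-b)@ey) for p in P])
# scene0/scene1 independent measure of ring (empty), and pot rim now, in same camera
c=pickle.load(open("pics/scene_0.pkl","rb"))
S=lambda P:np.array([onz(c,u/5+250-.4,v/4.6+165-.4,.05)[:2] for u,v in P])
print("scene ring",circ(S([(435,147),(600,148),(518,98),(520,199),(462,113),(575,185),(572,110),(465,184)])))
c=pickle.load(open("pics/scene_7.pkl","rb"))
T=lambda z,P:np.array([onz(c,u/8+315-.4,v/8+165-.4,z)[:2] for u,v in P])
print("scene rim now",circ(T(.13,[(200,110),(437,115),(318,40),(320,192)])))
print("scene ring now",circ(T(.05,[(178,265),(185,225),(205,298),(315,347),(250,330),(440,260)])))
I=cv2.imread("pics/scene_7.png")
```

```text
wrist pot floor (array([0.5509, 0.1214]), np.float64(0.046999150471680386)) rim (array([0.552, 0.121]), np.float64(0.049173377612431575))
end rail foot [[0.5153 0.1913]
 [0.4746 0.186 ]] front rail top-inner [[0.4784 0.1553]
 [0.4924 0.0594]]
F [(np.float64(-0.025323918146631534), np.float64(0.07178806468640032)), (np.float64(-0.06640309385195971), np.float64(0.07177987976562096))]
G [(np.float64(-0.06651239012786743), np.float64(0.04091586342176416)), (np.float64(-0.06512272410142428), np.float64(-0.056036167950146834))]
scene ring (array([0.5472, 0.1273]), np.float64(0.05617155447525384))
scene rim now (array([0.548 , 0.1248]), np.float64(0.049111348568105236))
scene ring now (array([0.547 , 0.1276]), np.float64(0.056027926925067))
```

Both cameras put the pot about 1 mm too far in +x and 2.5 mm short in y. I'll nudge it.

>>> {"op": "apply_moves", "data": {"plan": [{"translation":[-0.0005,-0.0014,0],"angular":[0,0,0],"hand":0.012},{"translation":[-0.0005,-0.0014,0],"angular":[0,0,0],"hand":0.012},{"translation":[0,0,0],"angular":[0,0,0],"hand":0.012},{"translation":[0,0,0],"angular":[0,0,0],"hand":0.012}]}}

```text
time_s: 8.75
eef_pos: [0.4524, 0.125, 0.0983]
eef_rot: [-0.0, 1.0, -0.0, -0.0]
wrist_force: [0.5, -0.7, -0.7]
opening: 0.221
```

Run:
```python
from h import *
np.set_printoptions(precision=4,suppress=True)
o=ctrl.get_obs(); print(o["time_s"],o["eef_pos"],o["wrist_force"],o["torque"],o["opening"])
```

```text
8.75 [0.4524 0.125  0.0983] [ 0.472  -0.7408 -0.7065] [-0.1321  0.0403 -0.0563] 0.22126989067629127
```

>>> {"op": "apply_moves", "data": {"plan": [{"translation":[0,0,0],"angular":[0,0,0],"hand":0.05},{"translation":[0,0,0],"angular":[0,0,0],"hand":0.05},{"translation":[0,0,0],"angular":[0,0,0],"hand":0.05},{"translation":[0,0,-0.02],"angular":[0,0,0],"hand":0.05},{"translation":[0,0,-0.04],"angular":[0,0,0],"hand":0.05},{"translation":[0,0,-0.05],"angular":[0,0,0],"hand":0.05},{"translation":[0,0,-0.05],"angular":[0,0,0],"hand":0.05},{"translation":[0,0,-0.03],"angular":[0,0,0],"hand":0.05},{"translation":[0,0.03,0],"angular":[0,0,0],"hand":0},{"translation":[0,0.03,0],"angular":[0,0,0],"hand":0}]}}

```text
time_s: 10.0
eef_pos: [0.4527, 0.0645, 0.289]
eef_rot: [0.0, 1.0, 0.001, 0.001]
wrist_force: [-0.5, 0.5, 0.3]
opening: 0.168
```

>>> {"op": "apply_moves", "data": {"plan": [{"translation":[0,0.03,0],"angular":[0,0,0],"hand":0},{"translation":[0,0,0],"angular":[0,0,0],"hand":0}]}}

```text
time_s: 10.25
eef_pos: [0.4526, 0.0336, 0.2884]
eef_rot: [0.0, 1.0, -0.002, 0.0]
wrist_force: [0.6, -0.2, 0.7]
opening: -0.005
```

Run:
```python
from h import *
np.set_printoptions(precision=4,suppress=True)
c=snap("wrist","8");snap("scene","8");snap("side","8")
o=ctrl.get_obs(); print(o["time_s"],o["eef_pos"],o["eef_rot"],o["q"],o["wrist_force"],o["opening"])
cv2.imwrite("pics/z12.png",cv2.resize(cv2.imread("pics/scene_8.png")[165:235,315:410],None,fx=8,fy=8,interpolation=cv2.INTER_CUBIC))
```

```text
10.4 [0.4525 0.0355 0.2883] [-0.0002  1.     -0.0001  0.    ] [-0.1847 -0.147   1.8243  0.0005  1.4644  1.3862] [-0.6935 -0.4427 -0.2522] -0.002444225757885157
```

View pics/wrist_8.png

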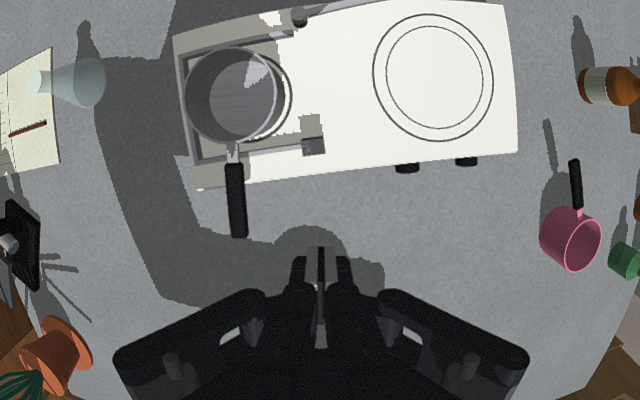

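View pics/z12.png

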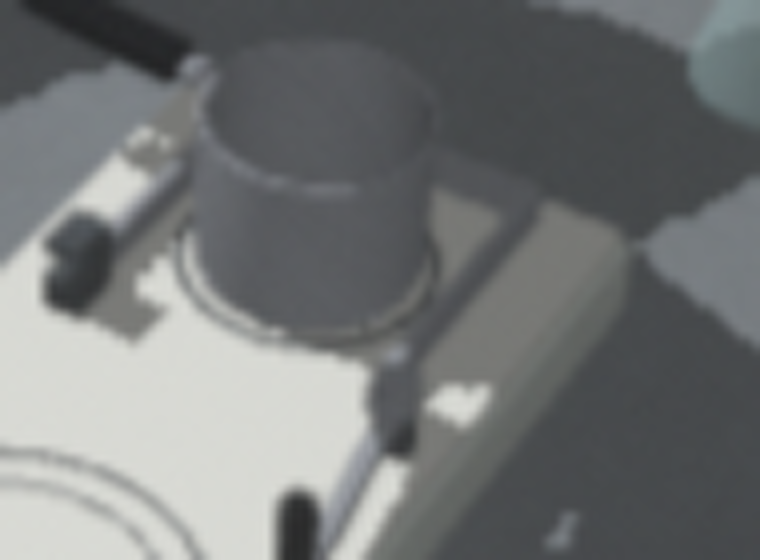

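The pot's gap to the ring looks even all round. Now for the gate: I'll turn the tool so its x axis faces the push direction and place the closed fingers behind the black grip.

>>> {"op": "apply_moves", "data": {"plan": [{"translation":[0.0425,0.0132,0],"angular":[0,0,0],"hand":0},{"translation":[0.0425,0.0132,0],"angular":[0,0,0],"hand":0},{"translation":[0.0425,0.0132,0],"angular":[0,0,0],"hand":0},{"translation":[0.0425,0.0132,0],"angular":[0,0,0],"hand":0},{"translation":[0.0425,0.0132,0],"angular":[0,0,0],"hand":0},{"translation":[0.0425,0.0132,0],"angular":[0,0,0],"hand":0},{"translation":[0,0,0],"angular":[0,0,-0.17],"hand":0},{"translation":[0,0,0],"angular":[0,0,-0.17],"hand":0},{"translation":[0,0,0],"angular":[0,0,-0.17],"hand":0},{"translation":[0,0,0],"angular":[0,0,-0.17],"hand":0}]}}

```text
time_s: 11.65
eef_pos: [0.7076, -0.0426, 0.2878]
eef_rot: [-0.0, 0.942, 0.337, -0.0]
wrist_force: [-0.3, 0.9, -0.6]
opening: 0.002
```

>>> {"op": "apply_moves", "data": {"plan": [{"translation":[0,0,0],"angular":[0,0,-0.17],"hand":0},{"translation":[0,0,0],"angular":[0,0,-0.17],"hand":0},{"translation":[0,0,0],"angular":[0,0,-0.17],"hand":0},{"translation":[0,0,0],"angular":[0,0,-0.17],"hand":0},{"translation":[0,0,0],"angular":[0,0,-0.17],"hand":0},{"translation":[0,0,0],"angular":[0,0,-0.17],"hand":0},{"translation":[0,0,0],"angular":[0,0,-0.17],"hand":0},{"translation":[0,0,0],"angular":[0,0,-0.17],"hand":0},{"translation":[0,0,0],"angular":[0,0,-0.17],"hand":0},{"translation":[0,0,0],"angular":[0,0,-0.17],"hand":0}]}}

```text
time_s: 12.9
eef_pos: [0.7076, -0.0426, 0.2879]
eef_rot: [-0.0, 0.368, 0.93, 0.0]
wrist_force: [-0.1, -0.2, 0.1]
opening: -0.001
```

>>> {"op": "apply_moves", "data": {"plan": [{"translation":[0,0,0],"angular":[0,0,-0.17],"hand":0},{"translation":[0,0,0],"angular":[0,0,-0.17],"hand":0},{"translation":[0,0,0],"angular":[0,0,-0.17],"hand":0},{"translation":[0,0,0],"angular":[0,0,-0.17],"hand":0},{"translation":[0,0,0],"angular":[0,0,-0.17],"hand":0},{"translation":[0,0,0],"angular":[0,0,-0.17],"hand":0},{"translation":[0,0,0],"angular":[0,0,0],"hand":0}]}}

```text
time_s: 13.78
eef_pos: [0.7076, -0.0428, 0.2879]
eef_rot: [-0.0, -0.129, 0.992, 0.0]
wrist_force: [0.2, 0.5, -0.8]
opening: 0.002
```

Run:
```python
from h import *
np.set_printoptions(precision=4,suppress=True)
c=snap("wrist","9")
o=ctrl.get_obs(); print(o["time_s"],o["eef_pos"],o["eef_rot"],o["q"],o["wrist_force"],rot(o["eef_rot"]).as_matrix())
```

```text
13.825 [ 0.7076 -0.0431  0.288 ] [-0.0002 -0.1277  0.9918  0.0002] [-0.2279  0.4428  1.161   0.0002  1.5382 -2.0547] [ 0.2733 -0.7575  0.3088] [[-0.9674 -0.2532 -0.0004]
 [-0.2532  0.9674  0.0003]
 [ 0.0003  0.0004 -1.    ]]
```

View pics/wrist_9.png

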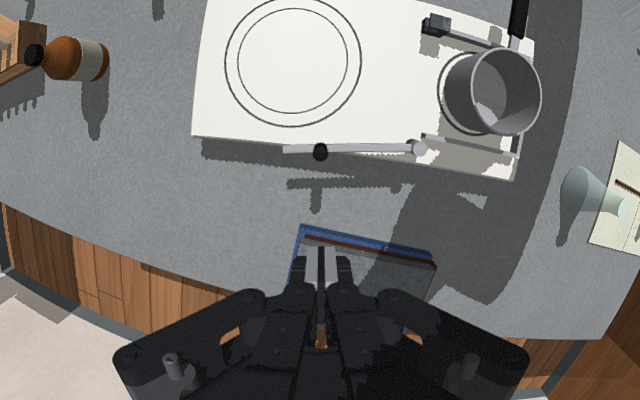

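Run:
```python
from h2 import *
np.set_printoptions(precision=4,suppress=True)
c=pickle.load(open("pics/wrist_9.pkl","rb"))
print("grip",onz(c,320,150,.125,True),"hinge",onz(c,419,147,.085,True),"bar end",onz(c,284,150,.079,True))
for p in [(302,225),(433,252)]: print("book",onz(c,*p,.05,True))
```

```text
grip [ 0.6723 -0.0541  0.125 ] hinge [0.6424 0.0562 0.085 ] bar end [ 0.688  -0.0927  0.079 ]
book [ 0.7825 -0.0497  0.05  ]
book [0.7766 0.1401 0.05  ]
```

>>> {"op": "apply_moves", "data": {"plan": [{"translation":[0,-0.0014,0.04],"angular":[0,0,0],"hand":0},{"translation":[0,0,0.05],"angular":[0,0,0],"hand":0},{"translation":[0,0,0.05],"angular":[0,0,0],"hand":0},{"translation":[0,0,0.04],"angular":[0,0,0],"hand":0},{"translation":[0,0,0.016],"angular":[0,0,0],"hand":0},{"translation":[0,0,0],"angular":[0,0,0],"hand":0},{"translation":[0.006,0,0],"angular":[0,0,0],"hand":0},{"translation":[0.006,0,0],"angular":[0,0,0],"hand":0}]}}

```text
time_s: 14.82
eef_pos: [0.6972, -0.0491, 0.0946]
eef_rot: [0.002, -0.129, 0.992, -0.001]
wrist_force: [0.0, 0.4, 0.2]
opening: 0.003
```

Run:
```python
from h import *
np.set_printoptions(precision=4,suppress=True)
c=snap("wrist","10");snap("side","10")
o=ctrl.get_obs(); print(o["time_s"],o["eef_pos"],o["eef_rot"],o["wrist_force"])
```

```text
14.925 [ 0.6964 -0.0492  0.0939] [ 0.0009 -0.1285  0.9917 -0.0004] [-0.0312  0.5198 -0.208 ]
```

View pics/wrist_10.png

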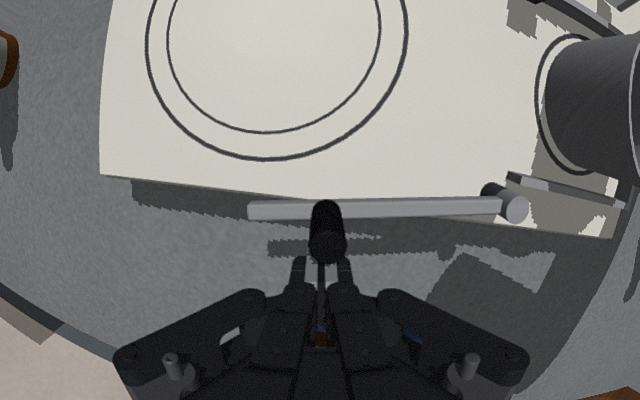

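The grip (325,230) stands straight ahead of the finger tips and the bar is clear below, so I'll start the arc.

>>> {"op": "apply_moves", "data": {"plan": [{"translation":[0.0116,-0.0013,0],"angular":[0,0,0.1],"hand":0},{"translation":[0.0116,-0.0013,0],"angular":[0,0,0.1],"hand":0},{"translation":[0.0116,-0.0013,0],"angular":[0,0,0.1],"hand":0},{"translation":[0.0116,-0.0013,0],"angular":[0,0,0.1],"hand":0},{"translation":[0.0116,-0.0013,0],"angular":[0,0,0.1],"hand":0},{"translation":[0.0116,-0.0013,0],"angular":[0,0,0.1],"hand":0},{"translation":[0.0116,-0.0013,0],"angular":[0,0,0.1],"hand":0},{"translation":[0,0,0],"angular":[0,0,0],"hand":0}]}}

```text
time_s: 15.92
eef_pos: [0.6162, -0.0543, 0.093]
eef_rot: [0.0, 0.219, 0.976, 0.0]
wrist_force: [-0.2, 0.5, -0.1]
opening: 0.002
```

Run:
```python
from h import *
np.set_printoptions(precision=4,suppress=True)
c=snap("wrist","11")
o=ctrl.get_obs(); print(o["time_s"],o["eef_pos"],o["eef_rot"],o["wrist_force"])
```

```text
15.975 [ 0.6167 -0.0544  0.093 ] [0.0006 0.2182 0.9759 0.    ] [0.3508 0.3171 0.082 ]
```

View pics/wrist_11.png

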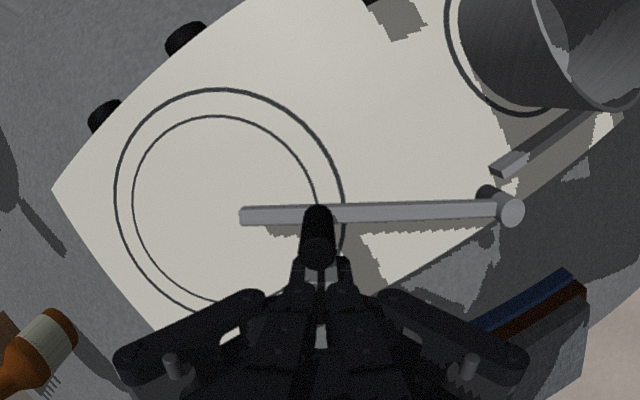

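>>> {"op": "apply_moves", "data": {"plan": [{"translation":[0.0116,-0.0016,0],"angular":[0,0,0.1],"hand":0},{"translation":[0.0116,-0.0016,0],"angular":[0,0,0.1],"hand":0},{"translation":[0.0116,-0.0016,0],"angular":[0,0,0.1],"hand":0},{"translation":[0.0116,-0.0016,0],"angular":[0,0,0.1],"hand":0},{"translation":[0.0116,-0.0016,0],"angular":[0,0,0.1],"hand":0},{"translation":[0.0116,-0.0016,0],"angular":[0,0,0.1],"hand":0},{"translation":[0.0116,-0.0016,0],"angular":[0,0,0.1],"hand":0},{"translation":[0.0116,-0.0016,0],"angular":[0,0,0.1],"hand":0},{"translation":[0,0,0],"angular":[0,0,0],"hand":0}]}}

```text
time_s: 17.1
eef_pos: [0.5443, 0.0016, 0.0926]
eef_rot: [0.0, 0.58, 0.814, 0.0]
wrist_force: [-0.2, 0.3, 0.3]
opening: 0.0
```

Run:
```python
from h import *
np.set_printoptions(precision=4,suppress=True)
c=snap("wrist","12")
o=ctrl.get_obs(); print(o["time_s"],o["eef_pos"],o["eef_rot"],o["wrist_force"],o["q"])
```

```text
17.15 [0.5446 0.0012 0.0927] [0.0004 0.5803 0.8144 0.0002] [-0.4026 -0.4126 -0.6074] [-0.2159  0.2816  1.7919 -0.      1.0672 -0.5486]
```

View pics/wrist_12.png

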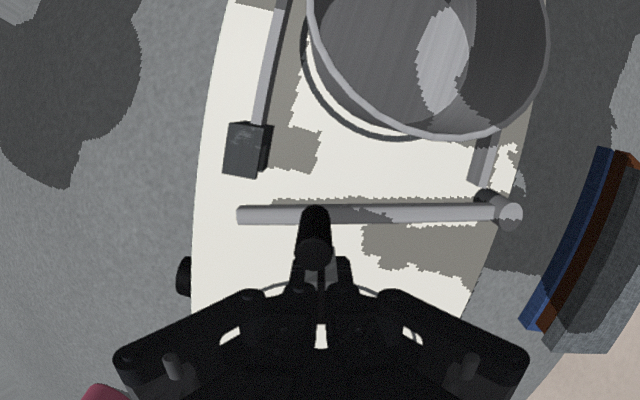

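>>> {"op": "apply_moves", "data": {"plan": [{"translation":[0.0058,-0.0012,0],"angular":[0,0,0.05],"hand":0},{"translation":[0.0058,-0.0012,0],"angular":[0,0,0.05],"hand":0},{"translation":[0.0058,-0.0012,0],"angular":[0,0,0.05],"hand":0},{"translation":[0.003,-0.0005,0],"angular":[0,0,0.025],"hand":0},{"translation":[0,0,0],"angular":[0,0,0],"hand":0}]}}

```text
time_s: 17.77
eef_pos: [0.5351, 0.0196, 0.0924]
eef_rot: [0.0, 0.65, 0.76, 0.0]
wrist_force: [1.1, 0.9, 0.6]
opening: 0.001
```

Run:
```python
from h import *
np.set_printoptions(precision=4,suppress=True)
c=snap("wrist","13")
o=ctrl.get_obs(); print(o["time_s"],o["eef_pos"],o["eef_rot"],o["wrist_force"],o["q"])
```

```text
17.825 [0.535  0.0196 0.0924] [0.0001 0.6501 0.7599 0.    ] [ 0.1488 -0.4158 -0.6646] [-0.1853  0.2641  1.8152  0.      1.0622 -0.3407]
```

View pics/wrist_13.png

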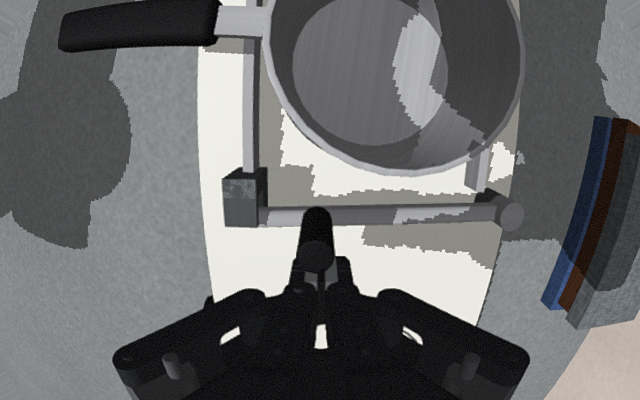

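>>> {"op": "apply_moves", "data": {"plan": [{"translation":[0.002,0,0],"angular":[0,0,0.015],"hand":0},{"translation":[0.002,0,0],"angular":[0,0,0.015],"hand":0},{"translation":[0,0,0],"angular":[0,0,0],"hand":0}]}}

```text
time_s: 18.2
eef_pos: [0.5341, 0.0239, 0.0923]
eef_rot: [-0.0, 0.662, 0.75, 0.0]
wrist_force: [0.8, 0.2, 0.3]
opening: 0.0
```

>>> {"op": "apply_moves", "data": {"plan": [{"translation":[0.0015,0,0],"angular":[0,0,0],"hand":0},{"translation":[0,0,0],"angular":[0,0,0],"hand":0}]}}

```text
time_s: 18.45
eef_pos: [0.534, 0.0251, 0.0923]
eef_rot: [0.0, 0.662, 0.75, -0.0]
wrist_force: [-1.0, -2.1, 0.5]
opening: -0.001
```

>>> {"op": "apply_moves", "data": {"plan": [{"translation":[0.0015,0,0],"angular":[0,0,0],"hand":0},{"translation":[0,0,0],"angular":[0,0,0],"hand":0}]}}

```text
time_s: 18.7
eef_pos: [0.534, 0.0252, 0.0923]
eef_rot: [0.001, 0.662, 0.75, -0.001]
wrist_force: [0.4, -7.8, -0.8]
opening: -0.003
```

>>> {"op": "apply_moves", "data": {"plan": [{"translation":[0.0015,0,0],"angular":[0,0,0],"hand":0},{"translation":[0,0,0],"angular":[0,0,0],"hand":0},{"translation":[0,0,0],"angular":[0,0,0],"hand":0}]}}

```text
time_s: 19.08
eef_pos: [0.534, 0.0253, 0.0924]
eef_rot: [0.002, 0.662, 0.75, -0.002]
wrist_force: [-0.5, -12.4, -1.7]
opening: -0.003
```

>>> {"op": "apply_moves", "data": {"plan": [{"translation":[-0.005,0,0],"angular":[0,0,0],"hand":0},{"translation":[-0.015,0,0],"angular":[0,0,0],"hand":0},{"translation":[-0.02,0,0],"angular":[0,0,0],"hand":0},{"translation":[-0.02,0,-0.03],"angular":[0,0,0],"hand":0},{"translation":[-0.02,0,-0.05],"angular":[0,0,0],"hand":0},{"translation":[-0.02,0,-0.05],"angular":[0,0,0],"hand":0},{"translation":[0,0,-0.05],"angular":[0,0,0],"hand":0},{"translation":[0,0,0],"angular":[0,0,0],"hand":0}]}}

```text
time_s: 20.08
eef_pos: [0.5485, -0.0732, 0.2776]
eef_rot: [0.004, 0.662, 0.749, 0.002]
wrist_force: [0.5, 0.1, -1.3]
opening: 0.004
```

Run:
```python
from h import *
np.set_printoptions(precision=4,suppress=True)
c=snap("wrist","14");snap("scene","14");snap("side","14")
o=ctrl.get_obs(); print(o["time_s"],o["eef_pos"],o["wrist_force"])
cv2.imwrite("pics/z14.png",cv2.resize(cv2.imread("pics/scene_14.png")[165:235,315:410],None,fx=8,fy=8,interpolation=cv2.INTER_CUBIC))
```

```text
20.225 [ 0.5454 -0.0714  0.2712] [0.0348 0.675  0.2433]
```

View pics/wrist_14.png

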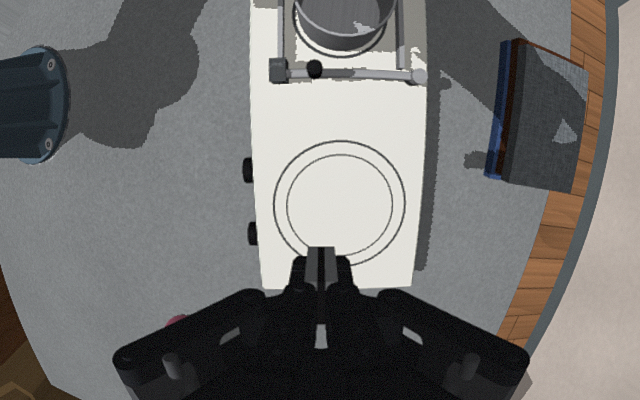

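View pics/z14.png

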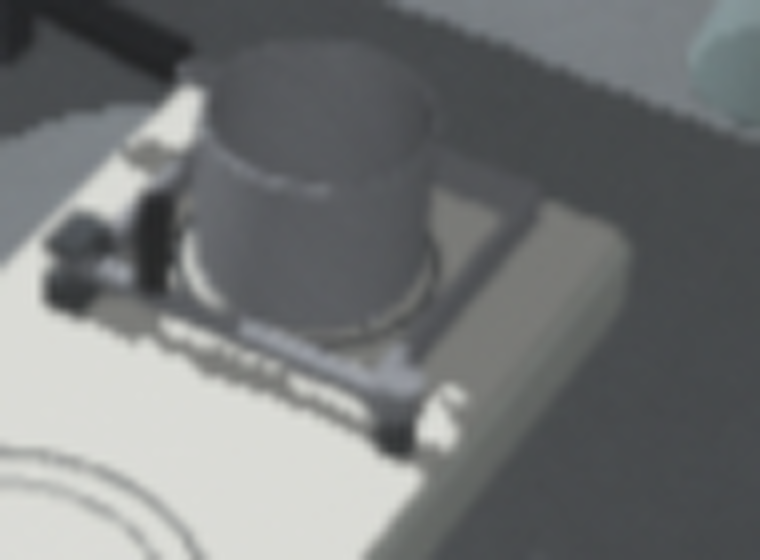

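View pics/side_14.png

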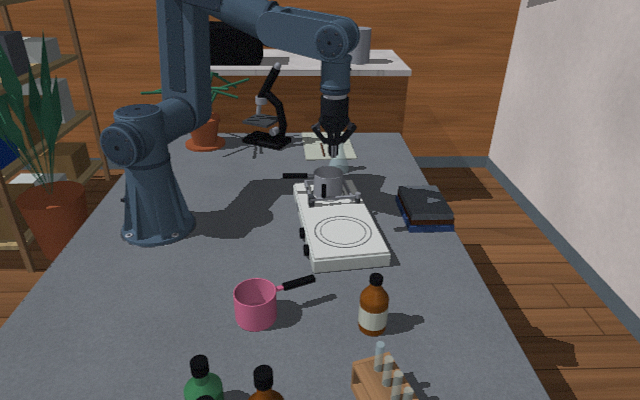

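Run:
```python
from h2 import *
np.set_printoptions(precision=4,suppress=True)
c=pickle.load(open("pics/wrist_14.pkl","rb"))
g=onz(c,315,69,.125,True);h=np.array([.643,.057,0]);print(g,np.arctan2(*(h-g)[:2][::-1])-.13)
a=cv2.imread("pics/wrist_14.png"); cv2.imwrite("pics/z15.png",cv2.resize(a[0:110,245:445],None,fx=4,fy=4,interpolation=cv2.INTER_CUBIC))
```

```text
[0.5312 0.0401 0.125 ] 0.019750523980210266
```

View pics/z15.png

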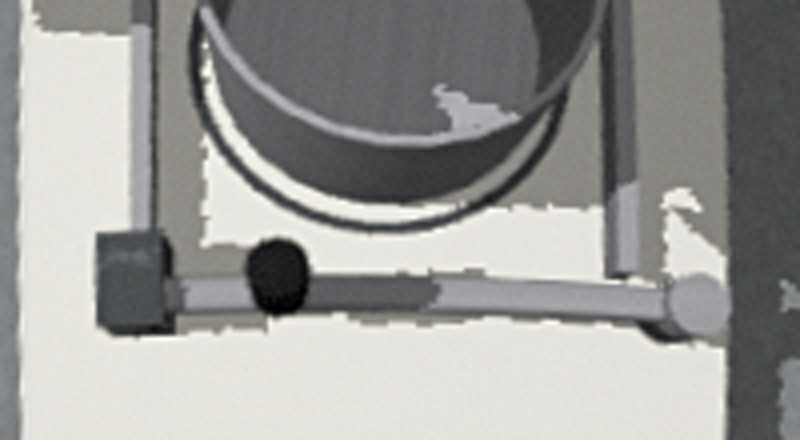

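Run:
```python
from h2 import *
np.set_printoptions(precision=4,suppress=True)
c=pickle.load(open("pics/wrist_14.pkl","rb"))
a=cv2.imread("pics/wrist_14.png"); cv2.imwrite("pics/z16.png",cv2.resize(a[0:65,285:395],None,fx=7,fy=7,interpolation=cv2.INTER_CUBIC))
s=pickle.load(open("pics/scene_14.pkl","rb"))
T=lambda z,P:np.array([onz(s,u/8+315-.4,v/8+165-.4,z)[:2] for u,v in P])
def circ(P):
    M=np.c_[2*P,np.ones(len(P))];q=np.linalg.lstsq(M,(P**2).sum(1),rcond=None)[0];return q[:2],np.sqrt(q[2]+q[0]**2+q[1]**2)
print("scene rim",circ(T(.13,[(198,110),(437,115),(318,38),(318,192)])))
```

```text
scene rim (array([0.5472, 0.125 ]), np.float64(0.04967048067101329))
```

View pics/z16.png

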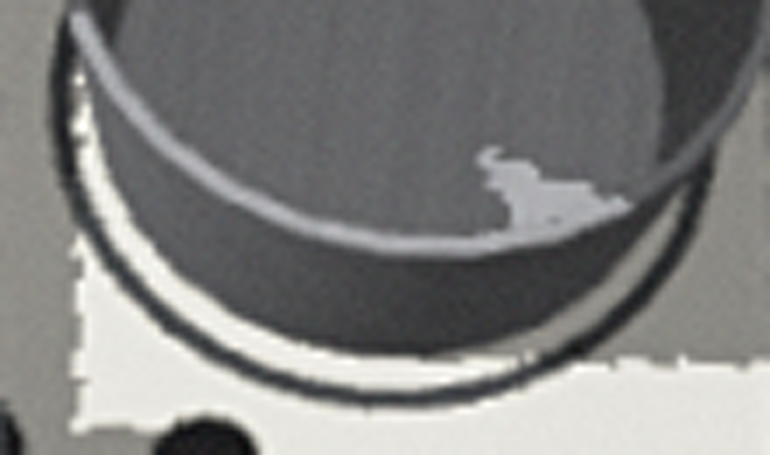

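Run:
```python
from h2 import *
from scipy.optimize import least_squares
np.set_printoptions(precision=4,suppress=True)
c=pickle.load(open("pics/wrist_14.pkl","rb"))
A=lambda P:np.array([onz(c,u/7+285-.43,v/7-.43,.05,True)[:2] for u,v in P])
f=lambda P,r:least_squares(lambda x:np.hypot(*(P-x).T)-r,[.55,.12]).x
p=A([(105,135),(160,240),(220,300),(300,340),(420,355),(510,335),(600,275)]);g=A([(65,150),(100,245),(170,320),(260,375),(390,398),(510,375),(610,325),(690,225)])
print(f(p,.05),f(g,.0565),f(p,.05)-f(g,.0565)); print(np.hypot(*(p-f(p,.05)).T),np.hypot(*(g-f(g,.0565)).T))
```

```text
[0.5503 0.1271] [0.5496 0.1257] [0.0007 0.0014]
[0.0497 0.0493 0.0502 0.0505 0.0504 0.0501 0.0491] [0.0557 0.0566 0.0566 0.0571 0.0567 0.0558 0.0564 0.0564]
```

The pot is within about 2 mm of the ring's centre, the bar is home, and the robot is clear of everything. I'm handing in.

Run:
```python
from bench import ctrl
print(ctrl.hand_in())
```

```text
the job is handed in; nothing more can be done
None
```

I slid the saucepan by its handle along the plate into the railed bay, without lifting it, and let go. I then pushed the gate bar shut with closed fingers, backed the arm clear and handed in at about 20 s.

- **Pot:** the last wrist picture puts it about 1.5 mm from the ring's centre. The scene camera read it about 2–3 mm off in the opposite y direction, within the calibration error. As the fingers closed, the gripper pushed down on the handle with about 8 N. I raised the tool 2 mm, which took that off; a picture then showed the pot standing flat before I slid it.
- **Gate:** the bar stopped dead in the catch and held still while I pressed harder, up to 12 N. After I backed off, the pictures show its end in the slot. The camera estimate of the gate angle was 0.02 rad rather than 0, also within measuring error.
- **Surroundings:** I did not touch the flask, the bottle or the pink pan. In the last pictures the bottle and pink pan stand as before. The flask is only partly in view, but the part that shows has not moved.

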